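Pin the shear-box carriage and tuck its track guard under the lapped flap

ROBOT

A 6-joint arm with a two-finger parallel gripper is mounted at the origin on the work surface. World frame = base frame: x ahead of the robot, y to its left, z up, the work surface at z = 0. Lengths are in m, angles in degrees, forces in N, time in s.
With the tool pointing down it reaches from about 0.3 to 0.75 m from the base axis. Payload 8.5 kg.
Tool frame: the origin (TCP) lies midway between the tips of the shut fingers; the grasp point (between the pads) lies 19 mm behind it (env.tcp_to_grasp is the z of the grasp point in the tool frame, in m); z points along the fingers, y is the line along which they close (so a half turn about z gives the same grasp; the last joint's range is limited). The gripper opens to 85 mm and grips with 20 to 120 N. Pads are 22 mm wide; open, the fingers measure 114 mm over their backs; the gripper's body (76 mm by 85 mm) begins 54 mm behind the grasp point. The pads swing forward as they close: fully open they stand 13 mm farther back than shut.
Start: joints at [51.205, 21.807, 74.336, -0, 83.858, -12.336], TCP at [0.245, 0.492, 0.231] pointing down, gripper open.
Joint ranges: [-178.18, 178.18], [-50.72, 133.34], [12.68, 142.11], [-81.47, 261.47], [9.98, 163.14], [-165.26, 165.26]. Speed limits (degrees/s): [136.94, 136.94, 180, 180, 180, 180].

INTERFACE

Orientations are given as a 3x3 rotation matrix whose columns are the frame's x, y, z axes.
In Python, from rig import env, imaging, job, models gives the robot as it stands. The module is installed in compiled form; this text tells all that it offers.
- The arm moves only by the tool jog_arm, never from a script. Its argument "plan" is text: rows parted by semicolons, each of 7 numbers parted by spaces: the turn, a rotation vector about the tool's x, y, z in degrees, then the shift along the tool's x, y, z in cm, then the closure in counts, from 0 (fully open) to 255 (shut). In form: rx ry rz x y z claw; .... A call has 1 to 10 rows; each row shifts and turns the commanded pose from where the row before left it, along the tool's axes as they then stand; what a row does not reach is not made up. A row lasts 1/12 s, in which the tool goes at most 41.7 mm and 7.16 degrees, less where a joint would pass 70% of its speed; a pose out of reach is approached as far as the arm can. A call with a gripper value outside its range is refused whole. The fingers move at their own pace and stop on an object; "grip_force" is the grip in N (left out, the last holds). Time passes only in rows, so rows that do not move let the fingers close. It gives the time, the measured TCP pose, the force, the opening and the grip force at its end, in the units of the state.
- env.observe(): the state, without advancing time (a new reading comes with each control period).
- imaging.get_image(name): name is "scene" or "side" or "wrist"; returns a dict with "pixels" (384x512x3 uint8, red, green, blue), "depth" (384x512 float32, m along the optical axis (not along the pixel's ray), 0 where there is no reading), "fov_y" (degrees; the focal length in pixels is half the picture's height over the tangent of half this angle, whatever the lens; pixels are square), "cx", "cy" (the principal point, pixels), "distortion" ([k1, k2, p1, p2, k3] as OpenCV has them; the pictures are not rectified), "world_from_camera" (4x4, takes a point from camera to world coordinates). Camera axes: x right, y down, z forward; pixel columns grow to the right and rows downward; lengths in m; the calibration is good to about 2 mm. A picture is of the moment at which its call begins.
- job.close_job(): hands the job in; it is judged then, once.
Trained networks look in the newest picture that a camera, given by its name, has taken for a name from the list of things; names that differ only in an ending like _2 or _b are one class to them, and where a whole thing is asked for, a point or a joint stands for the part that bears it (a point fixed in the world has none). Each returns a list of dicts, best first, with "confidence" (0 to 1); they miss things now and then, are a little off and sometimes report something else, mostly with a low value. They report only what shows in the picture. A call takes as long as a camera call. They do not tell look-alikes from the thing itself.
- models.outline_of(camera, query): "region" (384x512 bool, what is visible of it) and "bbox" ([centre column, centre row, width, height] in pixels, round what is visible of it).
- models.tip_of(camera, query): "at" ([column, row] in pixels: a listed point, or the origin of a listed thing).
The state is a dict: "time_s": time; "q": joint angles; "qvel": joint speeds; "joint_efforts": joint torques, N m; "position": TCP position; "tool_rot": TCP orientation; "ft_force": force on the tool from outside, world axes, zero at the start; "wrist_torque": the same for the moment, N m; "grip_width": finger opening in m; "gripper_force": force on a finger pad.
Only numpy, scipy, OpenCV 4.12 (cv2) and the standard library are available. Lean on these libraries where they do the work, as an engineer would, in place of code of your own. Each camera call takes 0.05 s, during which the arm holds its last target. There are 200 camera calls.

TASK

Lock the carriage of the soil shear unit by dropping the red-headed pin through the hole in its side ear until the head sits on the ear, and let go of the pin. Then, leaving the blue hinged flap lying down, slide the yellow-marked edge of the steel guard strip in under the flap's free edge, square and centred, until the yellow line has gone out of sight under it. Finish still holding the strip by its black tab, pressing it firmly flat on the deck; do not disturb the parts lying around.

Things in the scene. Friction and masses are not known exactly. Their poses are not given: they have to be found in the camera images.
- unit: Shear unit, fixed to the table, 300 (x) by 150 (y) mm green base plate, carriage on top. Origin: centre of the base's underside, on the table; x points from the open deck end towards the brass shear box. The carriage's bare aluminium deck lies 36 mm above the table from x = -145 mm on, with a dark track slot painted along its middle; the brass box (up to 92 mm above the table) stands from x = +57 mm on. The side ear with the pin hole sticks out at +y.
- carriage (a joint): Travel of the carriage along the unit's x (m), 0 at the start, where the ear's hole stands over the hole in the base; +-15 mm free travel, it slides if pushed with more than about 5 N unless pinned; the pin leaves it a few mm of play.
- flap (a joint): Lift angle of the blue flap (rad), 0 lying down, growing as its free edge rises. It is light (0.18 kg), pulled down by its weight. It is a steel plate 72 mm long, 110 mm wide, 3 mm thick, hinged in front of the brass box at unit x = +46 mm, its free edge towards the unit's -x.
- hole (a point): Centre of the 13 mm pin hole at the top face of the carriage ear (36 mm above the table). A matching 12.5 mm hole in the base lies 4 mm below the 10 mm thick ear and goes on down to the table. Axes as the unit's.
- mouth (a point): Point on the deck surface straight below the middle of the flap's free edge; axes as the unit's, x points in under the flap, z up. Lying down, the flap leaves an 8 mm gap over the deck, a little more at its upturned lip. A stop bar 5 mm high lies across the deck 45 mm in.
- strip_tab (a point): Centre of the black upright grip tab of the guard strip. Tab: 10 mm along the strip's x, 40 mm along y, 36 mm high, from 3 to 39 mm above the strip's underside (this point is 21 mm above it). Strip: flat steel, 150 (x) by 80 (y) by 3 mm, about 0.3 kg, at the start flat on the table. x points to the edge to be tucked, which lies 85 mm from this point; the other end lies 65 mm away. A yellow line runs across the top 23 to 27 mm from the edge to be tucked.
- strip_edge (a point): Middle of the strip's edge to be tucked, on its underside.
- pin_head (a point): Centre (axis, half-way up) of the pin's red round head, 18 mm diameter, 36 mm high. Below it a steel shank 10 mm diameter, 32 mm long, with a chamfered tip; the tip is 50 mm below this point. Pin about 60 g, at the start upright in the rack, head resting on the rack's top 40 mm above the table.
- pin_tip (a point): Lower end of the pin's shank, on its axis.
- rack: Fixed wooden block 60 by 60 by 40 mm with the pin standing in its middle hole. Origin: centre of the underside.
- cutter: Brass cutting ring, 72 mm diameter, 22 mm high, loose; leave alone. Origin: centre of the underside.
- stones: Stack of porous stones, terracotta disc 64 mm diameter, 24 mm high, loose; leave alone. Origin: centre of the underside.
- pad: Brass loading pad 60 by 60 by 12 mm with a steel stud, 24 mm high in all, loose; leave alone. Origin: centre of the underside.
Things that resemble listed ones, but are neither listed nor needed, are in the scene too. Of the things like the part that bears strip_tab, leave any that is pink; of the rest the larger one is meant.

How it is judged:
By the outcome, as a careful person would: the job done as asked, in the order asked, and still so for the second after the job is handed in, while the arm keeps its last pose, push and grip.
It also fails if it takes over 58 s, if anything falls off the work surface, if the arm or the gripper's body presses on something with over 40 N, if the wrist force passes 120 N, or if a joint passes its speed limit or range.

## Working session

There is one attempt and no reset: what is moved stays moved. The work goes in short steps, Python scripts to look and compute and a tool call to move; the robot and the scene stay as the last step left them, time stands still between calls to the robot, and variables do not carry over. Pictures are saved under pics/ and viewed, at most 10 in all, crops included, and the job is handed in when it is done.

Besides the shell and the picture viewer there is one more tool, called after ">>>" by a JSON object that holds its "api" and its "payload". jog_arm: Moves the arm, as the interface text tells. Its arguments: {"type":"object","properties":{"plan":{"type":"string"},"grip_force":{"type":"number"}},"required":["plan"]}

```bash
mkdir -p pics; cat > h.py <<'E'
from rig import env, imaging, job, models
import numpy as np, cv2
def K(im):
    f=im["pixels"].shape[0]/2/np.tan(np.radians(im["fov_y"]/2))
    return np.array([[f,0,im["cx"]],[0,f,im["cy"]],[0,0,1]]),np.array(im["distortion"],float)
def ray(im,px):
    k,d=K(im); n=cv2.undistortPoints(np.array(px,float).reshape(-1,1,2),k,d).reshape(-1,2)
    return np.c_[n,np.ones(len(n))]
def at_z(im,px,z):
    T=im["world_from_camera"]; r=ray(im,px)@T[:3,:3].T; o=T[:3,3]
    return o+r*((z-o[2])/r[:,2])[:,None]
def by_depth(im,px):
    T=im["world_from_camera"]; p=np.array(px).reshape(-1,2).round().astype(int)
    dd=im["depth"][p[:,1],p[:,0]]
    return (ray(im,px)*dd[:,None])@T[:3,:3].T+T[:3,3]
def cloud(im):
    v,u=np.mgrid[0:384,0:512]; return by_depth(im,np.c_[u.ravel(),v.ravel()]).reshape(384,512,3)
def save(im,name,crop=None,s=1):
    p=im["pixels"][...,::-1]
    if crop: p=p[crop[1]:crop[3],crop[0]:crop[2]]
    cv2.imwrite("pics/"+name,cv2.resize(p,None,fx=s,fy=s,interpolation=cv2.INTER_CUBIC))
E
python3 - <<'E'
from h import *
np.set_printoptions(precision=4,suppress=True)
ims=[]
for c in ("scene","side"):
    im=imaging.get_image(c); ims.append(im["pixels"])
    for q in ("unit","hole","mouth","strip_tab","strip_edge","pin_head","pin_tip","rack","cutter","stones","pad"):
        for r in models.tip_of(c,q)[:4]:
            if r["confidence"]>.2: print(c,q,round(r["confidence"],2),np.round(r["at"]),by_depth(im,r["at"])[0])
    print(im["world_from_camera"])
    save(im,c+"0.png",s=1.5)
E
```

```text
scene unit 0.97 [222. 241.] [0.6567 0.0266 0.0449]
scene hole 0.64 [258. 252.] [0.6085 0.111  0.0388]
scene mouth 0.88 [230. 227.] [0.6138 0.0088 0.0492]
scene strip_tab 0.82 [223. 108.] [ 0.3014 -0.3987  0.0211]
scene strip_tab 0.72 [190. 153.] [ 0.5157 -0.2933  0.0319]
scene strip_edge 0.88 [243. 157.] [ 0.3883 -0.1971 -0.0001]
scene strip_edge 0.73 [166. 173.] [ 0.6027 -0.3083 -0.0048]
scene strip_edge 0.56 [217.  95.] [ 0.2538 -0.4925 -0.0071]
scene pin_head 0.57 [223. 241.] [0.6533 0.0285 0.0441]
scene pin_head 0.55 [353. 276.] [0.494  0.3241 0.0568]
scene pin_tip 0.6 [301. 354.] [0.7133 0.3693 0.0251]
scene rack 0.68 [352. 287.] [0.509  0.3373 0.0402]
scene rack 0.39 [224. 243.] [0.6551 0.0342 0.0442]
scene cutter 0.6 [367. 238.] [ 0.3432  0.2544 -0.0044]
scene stones 0.61 [133. 196.] [ 0.7356 -0.2723  0.0231]
scene pad 0.71 [305. 356.] [0.7065 0.3753 0.0141]
[[-0.7458  0.5151 -0.4224  1.0792]
 [ 0.666   0.5626 -0.4897  0.6321]
 [-0.0146 -0.6466 -0.7627  1.0939]
 [ 0.      0.      0.      1.    ]]
side unit 0.96 [282. 194.] [ 0.6045 -0.043   0.0503]
side hole 0.67 [263. 170.] [
[... 225 characters left out ...]
3063 -0.4098  0.0233]
side strip_tab 0.43 [263. 172.] [0.6013 0.107  0.0359]
side strip_edge 0.86 [237. 259.] [ 0.4019 -0.2018 -0.0027]
side strip_edge 0.7 [322. 266.] [ 0.5986 -0.3105  0.0034]
side strip_edge 0.57 [224. 370.] [ 0.2733 -0.488   0.0004]
side pin_head 0.36 [213. 144.] [0.4872 0.304  0.0617]
side pin_tip 0.47 [211. 153.] [0.4739 0.2882 0.0376]
side rack 0.56 [216. 155.] [0.4914 0.2917 0.0232]
side cutter 0.72 [179. 176.] [0.339  0.2267 0.0115]
side pad 0.71 [262. 141.] [0.696  0.3463 0.0122]
side pad 0.41 [262. 170.] [0.6059 0.1201 0.0376]
[[ 0.9325 -0.2137  0.2913  0.1782]
 [-0.3613 -0.5503  0.7528 -0.899 ]
 [-0.0006 -0.8072 -0.5903  0.7705]
 [ 0.      0.      0.      1.    ]]
```

View pics/scene0.png

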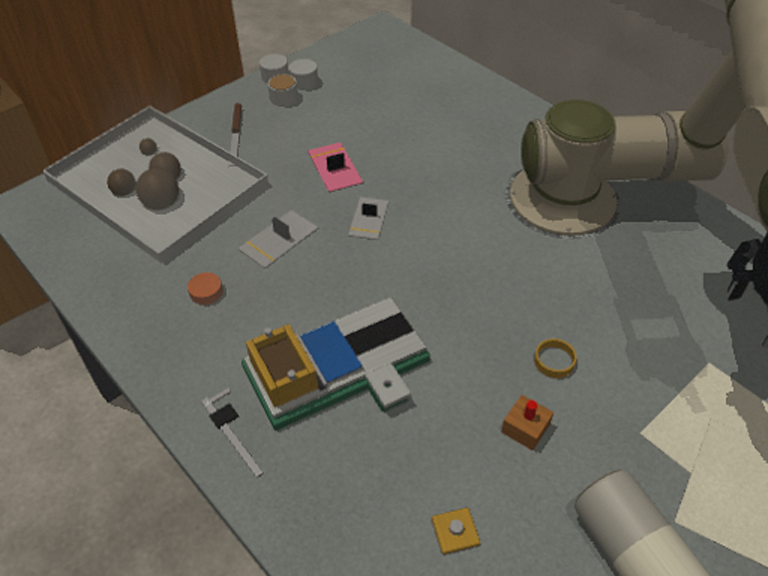

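View pics/side0.png

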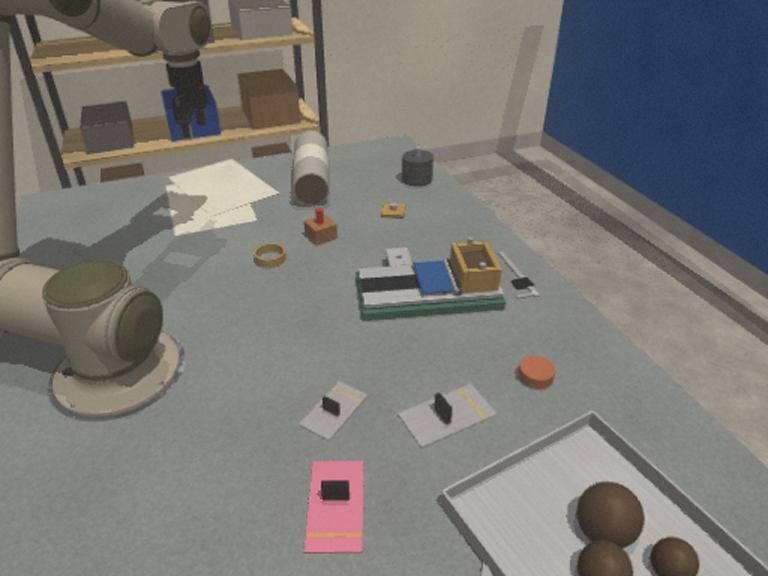

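Scene view: three strips with black tabs: pink at about (223,110), a small grey one at (247,143), and a larger grey one at (187,155). I choose the larger grey one. The red pin stands in the rack at (353,275), and the ear hole is at (258,256).

```bash
python3 - <<'E'
from h import *
np.set_printoptions(precision=4,suppress=True)
s=env.observe(); print(s["position"],s["tool_rot"],s["ft_force"],env.tcp_to_grasp)
tiles=[]
for c,seed in (("scene",(185,158)),("side",(303,280))):
    im=imaging.get_image(c); P=cloud(im)
    for q in ("strip_tab","flap","unit","pin_head","rack"):
        for r in models.outline_of(c,q)[:4]:
            if r["confidence"]<.3: continue
            m=r["region"]; pts=P[m]; pts=pts[np.isfinite(pts).all(1)]
            lo=pts[pts[:,2]<.012] if q=="strip_tab" else pts[(pts[:,2]>.03)&(pts[:,2]<.045)] if q=="unit" else pts
            if len(lo)<8: print(c,q,r["bbox"],"few");continue
            (cx,cy),(w,h),a=cv2.minAreaRect(lo[:,:2].astype(np.float32))
            print(c,q,round(r["confidence"],2),np.round(r["bbox"]),"rect",np.round([cx,cy,w,h,a],4),"med",np.median(pts,0))
            if q=="strip_tab":
                t=pts[pts[:,2]>.02]; print("   tab",len(t),t.mean(0) if len(t) else "")
    x,y=seed; t=im["pixels"][y-40:y+40,x-50:x+50,::-1]; tiles.append(cv2.resize(t,None,fx=4,fy=4,interpolation=cv2.INTER_CUBIC))
    # yellow line
    hsv=cv2.cvtColor(im["pixels"],cv2.COLOR_RGB2HSV)
    m=cv2.inRange(hsv,(15,90,90),(35,255,255))>0; n,l,st,ce=cv2.connectedComponentsWithStats(m.astype(np.uint8))
    for i in range(1,n):
        if st[i,4]>12: print("yellow",ce[i],st[i,4],at_z(im,ce[i],.003)[0])
cv2.imwrite("pics/crop1.png",np.hstack(tiles))
E
```

```text
[0.245  0.4924 0.2313] [[-0.8953  0.4455 -0.    ]
 [ 0.4455  0.8953 -0.    ]
 [ 0.     -0.     -1.    ]] [ 0.5021 -0.9574  0.5818] -0.0187
scene strip_tab 0.93 [247. 146.  27.  32.] rect [ 0.3481 -0.2316  0.1234  0.0645 37.997 ] med [ 0.3514 -0.2276  0.0006]
   tab 38 [ 0.4017 -0.1668  0.1101]
scene strip_tab 0.61 [185. 161.  50.  37.] rect [ 0.5227 -0.3146  0.1584  0.0898  6.5064] med [ 0.5268 -0.3076  0.0011]
   tab 71 [ 0.5399 -0.2697  0.0769]
scene strip_tab 0.56 [224. 111.  33.  35.] rect [ 0.2942 -0.4057  0.1555  0.0835 68.6828] med [ 0.3004 -0.3936  0.0011]
   tab 72 [ 0.3223 -0.3674  0.0604]
scene flap 0.96 [219. 236.  41.  44.] rect [ 0.8258  0.3065  0.8189  0.1022 59.2163] med [0.6487 0.0098 0.0457]
scene unit 0.84 [225. 243. 122.  91.] rect [ 0.646   0.0423  0.203   0.291  75.927 ] med [0.6526 0.0335 0.0359]
scene pin_head 0.56 [354. 274.  13.  13.] rect [ 0.4893  0.318   0.0186  0.016  54.4596] med [0.4934 0.3202 0.069 ]
scene rack 0.64 [352. 282.  34.  36.] rect [ 0.767   0.4464  0.7227  0.0749 24.8328] med [0.5024 0.326  0.0381]
yellow [187.4683  54.2143] 126 [ 0.1861 -
[... 1495 characters left out ...]
ow [170.2682  26.0764] 537 [0.7252 2.3194 0.003 ]
yellow [53.5467 36.55  ] 920 [-0.136   2.3741  0.003 ]
yellow [146.5056  86.7262] 1505 [0.3597 1.1095 0.003 ]
yellow [101.5     81.9375] 16 [0.1431 1.2724 0.003 ]
yellow [261.8468 140.3784] 111 [0.7041 0.3644 0.003 ]
yellow [317.7879 178.7303] 660 [0.7824 0.0466 0.003 ]
yellow [179.5821 169.8806] 201 [0.3507 0.2734 0.003 ]
yellow [230.9524 262.7143] 21 [ 0.3803 -0.2131  0.003 ]
yellow [314.  268.5] 36 [ 0.5752 -0.3107  0.003 ]
yellow [418.4  335.65] 20 [ 0.697  -0.5712  0.003 ]
yellow [222.0256 356.0256] 39 [ 0.2782 -0.4576  0.003 ]
yellow [457.5472 369.3396] 53 [ 0.7202 -0.6659  0.003 ]
yellow [411.9853 375.2206] 68 [ 0.6241 -0.6399  0.003 ]
```

View pics/crop1.png

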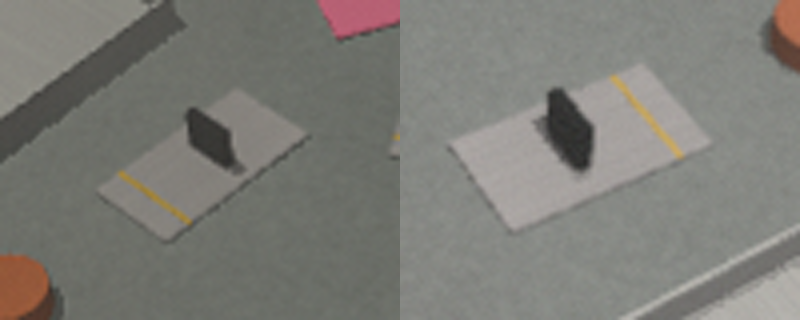

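Crop: the large grey strip lies alone with its tab upright. Its yellow line is near the +x end, (155,195) in the left half of the crop, and its 150x80 size fits. Moving above the pin.

>>> {"api": "jog_arm", "payload": {"plan": "0 0 0 -3.0 -0.5 0 0;0 0 0 -3.4 -0.6 0 0;0 0 0 -3.4 -0.6 0 0;0 0 0 -3.4 -0.6 0 0;0 0 0 -3.4 -0.6 0 0;0 0 0 -3.4 -0.6 0 0;0 0 0 -3.4 -0.6 0 0;0 0 0 -3.4 -0.6 0 0;0 0 0 -3.0 -0.4 0 0;0 0 0 0 0 0 0"}}

```text
time_s: 2.63
position: [0.493, 0.3108, 0.2307]
tool_rot: [[-0.893, 0.45, 0.001], [0.45, 0.893, -0.001], [-0.001, -0.0, -1.0]]
ft_force: [-0.8, 0.2, 0.8]
grip_width: 0.0856
gripper_force: 0.0
```

```bash
cat > w.py <<'E'
from h import *
import sys
np.set_printoptions(precision=4,suppress=True)
def look(queries,pic=None,c="wrist"):
    im=imaging.get_image(c)
    for q in queries:
        for r in models.tip_of(c,q)[:3]:
            if r["confidence"]>.2: print(c,q,round(r["confidence"],2),np.round(r["at"],1),by_depth(im,r["at"])[0])
    if pic: save(im,pic)
    return im
def pose():
    s=env.observe(); print(round(s["time_s"],2),"pos",s["position"],"rot",np.round(s["tool_rot"],4).tolist(),"f",s["ft_force"],"w",s["grip_width"]); return s
def totool(s,p): return (np.asarray(p)-s["position"])@s["tool_rot"]*100
E
python3 - <<'E'
from w import *
s=pose(); im=look(["pin_head","rack"],"w1.png")
T=np.linalg.inv(np.array(s["tool_rot"]))@(im["world_from_camera"][:3,3]-s["position"]); print("cam in tool",T)
h=cv2.cvtColor(im["pixels"],cv2.COLOR_RGB2HSV)
m=(cv2.inRange(h,(0,150,60),(6,255,255))|cv2.inRange(h,(174,150,60),(180,255,255)))>0
P=cloud(im); p=P[m&(P[...,2]>.072)&(P[...,2]<.08)]; print(len(p),p.mean(0) if len(p) else 0, np.ptp(p,axis=0))
v,u=np.nonzero(m);print(u.min(),u.max(),v.min(),v.max())
E
```

```text
2.63 pos [0.493  0.3108 0.2307] rot [[-0.8931, 0.4499, 0.0008], [0.4499, 0.8931, -0.0009], [-0.0012, -0.0005, -1.0]] f [-0.7535  0.1912  0.8127] w 0.08559465537848368
wrist pin_head 0.63 [258.5 173. ] [0.486  0.3142 0.0748]
wrist rack 0.63 [258.5 160.1] [0.478  0.3182 0.0399]
cam in tool [ 0.0712  0.0001 -0.1415]
189 [0.4867 0.3178 0.0747] [0.0176 0.0174 0.0044]
254 269 161 179
```

View pics/w1.png

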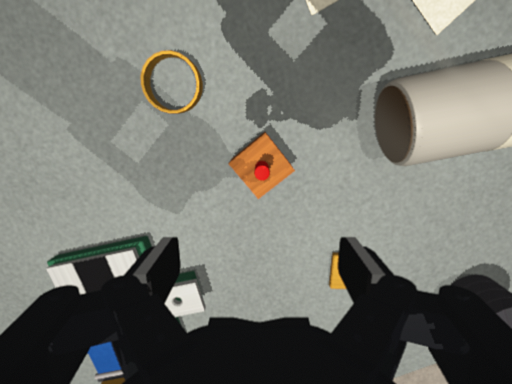

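Wrist view: the red pin is at (262,172) on the rack, and the ear hole is at (177,300). Descending onto the pin.

>>> {"api": "jog_arm", "payload": {"plan": "0 0 0 0.8 0.3 2.0 0;0 0 0 0 0 3.0 0;0 0 0 0 0 3.5 0;0 0 0 0 0 3.5 0;0 0 0 0 0 3.0 0;0 0 0 0 0 2.0 0;0 0 0 0 0 1.5 0;0 0 0 0 0 0 120;0 0 0 0 0 0 200;0 0 0 0 0 0 255", "grip_force": 40}}

```text
time_s: 3.62
position: [0.4834, 0.321, 0.0476]
tool_rot: [[-0.896, 0.445, 0.002], [0.445, 0.896, 0.001], [-0.001, 0.002, -1.0]]
ft_force: [0.2, 0.1, 0.9]
grip_width: 0.0519
gripper_force: 0.0
```

>>> {"api": "jog_arm", "payload": {"plan": "0 0 0 0 0 0 255;0 0 0 0 0 0 255;0 0 0 0 0 0 255;0 0 0 0 0 0 255"}}

```text
time_s: 3.95
position: [0.4836, 0.3204, 0.0474]
tool_rot: [[-0.895, 0.446, 0.002], [0.446, 0.895, 0.001], [-0.001, 0.001, -1.0]]
ft_force: [-1.5, 0.1, 6.3]
grip_width: 0.0169
gripper_force: 38.9
```

```bash
python3 - <<'E'
from w import *
s=pose(); im=look(["hole","pin_head"])
h=cv2.cvtColor(im["pixels"],cv2.COLOR_RGB2HSV)
m=(cv2.inRange(h,(0,150,60),(6,255,255))|cv2.inRange(h,(174,150,60),(180,255,255)))>0
v,u=np.nonzero(m);print(u.min(),u.max(),v.min(),v.max(),at_z(im,[[u.mean(),v.mean()]],.07))
E
```

```text
3.95 pos [0.4836 0.3204 0.0474] rot [[-0.8953, 0.4455, 0.0016], [0.4455, 0.8953, 0.0008], [-0.0011, 0.0014, -1.0]] f [-1.4588  0.1404  6.3344] w 0.016871807122630214
wrist pin_head 0.65 [257.1 257.8] [0.479  0.322  0.0732]
241 276 231 291 [[0.4831 0.3208 0.07  ]]
```

>>> {"api": "jog_arm", "payload": {"plan": "0 0 0 0 0 -1.5 255;0 0 0 0 0 -3.0 255;0 0 0 0 0 -3.0 255;0 0 0 -2.0 -1.3 -1.0 255;0 0 0 -3.4 -2 0 255;0 0 0 -3.4 -2 0 255;0 0 0 -3.4 -2 0 255;0 0 0 -3.4 -2 0 255;0 0 0 -3.4 -2 0 255;0 0 0 -3.0 -1.5 0 255"}}

```text
time_s: 4.93
position: [0.6241, 0.1049, 0.1315]
tool_rot: [[-0.895, 0.447, 0.0], [0.447, 0.895, -0.0], [-0.0, -0.0, -1.0]]
ft_force: [0.6, -0.4, -0.3]
grip_width: 0.0168
gripper_force: 39.1
```

>>> {"api": "jog_arm", "payload": {"plan": "0 0 0 -1.5 -0.2 0 255;0 0 0 0 0 0 255;0 0 0 0 0 0 255"}}

```text
time_s: 5.18
position: [0.6357, 0.0987, 0.131]
tool_rot: [[-0.895, 0.447, -0.001], [0.447, 0.895, 0.0], [0.001, -0.0, -1.0]]
ft_force: [-0.8, -0.0, -0.5]
grip_width: 0.0168
gripper_force: 39.1
```

```bash
python3 - <<'E'
from w import *
s=pose(); im=look(["hole","pin_head","pin_tip","mouth"],"w2.png")
E
```

```text
5.18 pos [0.6357 0.0987 0.131 ] rot [[-0.8947, 0.4466, -0.0007], [0.4466, 0.8947, 0.0002], [0.0007, -0.0001, -1.0]] f [-0.7791 -0.0482 -0.4805] w 0.016807920350167187
wrist hole 0.97 [261.8 166.3] [0.6179 0.1113 0.0065]
wrist pin_head 0.74 [257.7 259.4] [0.6321 0.1001 0.1569]
wrist pin_tip 0.85 [259.2 225.5] [0.6353 0.0994 0.1078]
wrist mouth 0.75 [165.7 213.7] [0.613  0.0125 0.0358]
```

View pics/w2.png

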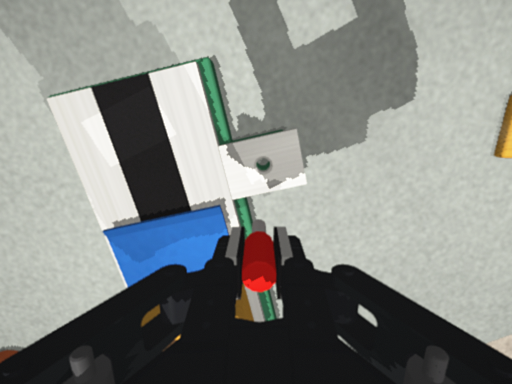

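Wrist view: the pin is held upright at (259,260), the ear hole is at (263,164), and the flap's free edge runs from (104,230) to (222,206). Measuring hole against pin.

```bash
python3 - <<'E'
from w import *
s=pose(); im=imaging.get_image("wrist")
g=cv2.cvtColor(im["pixels"],cv2.COLOR_RGB2GRAY)
x0,y0,x1,y1=248,150,278,180
m=(g[y0:y1,x0:x1]<g[y0:y1,x0:x1].max()*.55).astype(np.uint8)
n,l,st,ce=cv2.connectedComponentsWithStats(m)
for i in range(1,n):
    if st[i,4]>20: print("blob",ce[i]+[x0,y0],st[i], at_z(im,ce[i]+[x0,y0],.036))
# project expected tip in tool frame
T=im["world_from_camera"]; k,d=K(im)
def proj(p): 
    c=(np.atleast_2d(p)-T[:3,3])@T[:3,:3]; return cv2.projectPoints(c,np.zeros(3),np.zeros(3),k,d)[0].reshape(-1,2)
R=np.array(s["tool_rot"]);o=np.array(s["position"])
for z in (-.0287,-.0107,.0073,.0393): print("axis z",z,proj(o+R@[0,0,z]))
for q in ("hole","mouth"):
    for c in ("scene","side"):
        pass
P=cloud(im)
h=cv2.cvtColor(im["pixels"],cv2.COLOR_RGB2HSV)
r=(cv2.inRange(h,(0,150,60),(6,255,255))|cv2.inRange(h,(174,150,60),(180,255,255)))>0
v,u=np.nonzero(r); print("red",u.min(),u.max(),v.min(),v.max()); 
for row in range(v.min(),v.max(),8): print(row,u[v==row].mean(),np.ptp(u[v==row]))
save(im,"w3.png",(215,140,305,300),3.5)
E
```

```text
5.43 pos [0.6351 0.1002 0.1316] rot [[-0.8959, 0.4443, -0.0001], [0.4443, 0.8959, 0.0001], [0.0001, 0.0, -1.0]] f [ 0.1826 -0.1831 -0.7172] w 0.016718445235193103
blob [262.2834 165.3369] [  7   8  16  15 187] [[0.6118 0.1156 0.036 ]]
axis z -0.0287 [[258.3317 269.7867]]
axis z -0.0107 [[258.3654 251.355 ]]
axis z 0.0073 [[258.3919 236.8461]]
axis z 0.0393 [[258.4272 217.4604]]
red 242 276 231 291
231 257.0 0
239 258.0 24
247 258.5 29
255 258.5 31
263 258.5 33
271 259.0 34
279 259.0 34
287 258.5 23
```

View pics/w3.png

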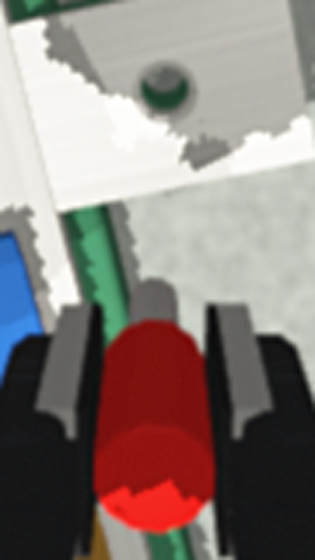

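>>> {"api": "jog_arm", "payload": {"plan": "0 0 0 1.2 0.35 1.0 255;0 0 0 0 0 1.7 255;0 0 0 0 0 1.7 255;0 0 0 0 0 0 255;0 0 0 0 0 0 255"}}

```text
time_s: 5.9
position: [0.6262, 0.1079, 0.0872]
tool_rot: [[-0.895, 0.445, -0.001], [0.445, 0.895, 0.0], [0.001, -0.001, -1.0]]
ft_force: [-0.8, 0.2, -0.5]
grip_width: 0.0165
gripper_force: 39.1
```

```bash
python3 - <<'E'
from w import *
s=pose(); im=look(["hole","pin_tip"])
k,d=K(im);print(k[0,0],im["cx"],im["cy"])
save(im,"w4.png",(205,100,315,300),3)
P=cloud(im)
for r in (235,245,255,265,275,285): print(r,np.round((P[r,258]-s["position"])@np.array(s["tool_rot"]),4))
E
```

```text
5.9 pos [0.6262 0.1079 0.0872] rot [[-0.8955, 0.4451, -0.0013], [0.4451, 0.8955, 0.0], [0.0012, -0.0006, -1.0]] f [-0.8268  0.2422 -0.4651] w 0.016458123385105477
wrist hole 0.97 [259.2 193. ] [0.6183 0.1125 0.0157]
wrist pin_tip 0.67 [257.1 222.5] [0.626  0.107  0.0566]
267.96660613131223 258.5982800986091 192.67624020836058
235 [ 0.0043 -0.0002  0.0009]
245 [ 0.0042 -0.0002 -0.0113]
255 [ 0.0039 -0.0001 -0.0215]
265 [ 0.0022 -0.0001 -0.028 ]
275 [-0.0037 -0.0001 -0.0274]
285 [-0.0088 -0.0001 -0.0282]
```

View pics/w4.png

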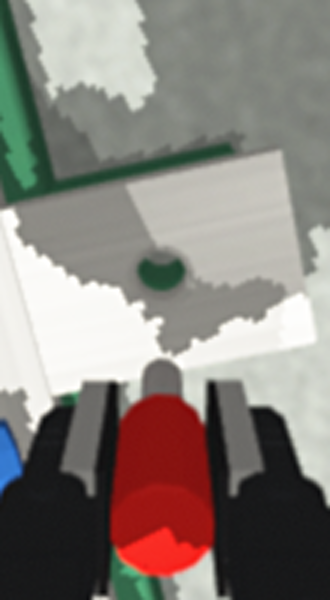

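Crop: the hole is centred at about (259,190) full-frame, and the shank tip shows at (259,220). By depth the pin is upright and sits 4.8 mm behind the TCP in tool x.

```bash
python3 - <<'E'
from w import *
s=pose(); im=imaging.get_image("wrist"); R=np.array(s["tool_rot"])
for px in ((259,189.5),(259,190.5)):
    p=at_z(im,px,.036)[0]; print(p, ((p-s["position"])@R-[-.0048,0,.0393])*100)
T=im["world_from_camera"]; print(R.T@T[:3,:3], (T[:3,3]-s["position"])@R)
k,d=K(im)
for x,z in ((.0002,.0383),(-.0008,.0398)):  # front edge of tip
    p=s["position"]+R@[x,0,z]; print(cv2.projectPoints((p-T[:3,3])@T[:3,:3],np.zeros(3),np.zeros(3),k,d)[0].ravel())
P=cloud(im); a=P[205:212,240:280]; print("ear z",np.median(P[180:186,225:240,2]))
g=cv2.cvtColor(im["pixels"],cv2.COLOR_RGB2GRAY)
print(g[174:206,259]); print(g[190,244:276])
E
```

```text
6.05 pos [0.6271 0.1077 0.0886] rot [[-0.8953, 0.4454, 0.0021], [0.4454, 0.8953, -0.0001], [-0.0019, 0.0009, -1.0]] f [-0.1574  0.0007 -0.4737] w 0.016467179277515
[0.612  0.1158 0.036 ] [2.208  0.0451 1.3282]
[0.6127 0.1154 0.036 ] [2.1298 0.0451 1.3283]
[[ 0.0002 -0.9603 -0.2791]
 [ 1.      0.0002  0.    ]
 [ 0.     -0.2791  0.9603]] [ 0.0712  0.0001 -0.1415]
[258.3856 217.7314]
[258.3873 218.257 ]
ear z 0.03498864216723259
[188 190 193 194 192 182 156 136 113 104 106 103  80  61  58  58  58  58
  60  64  78 109 117 120 129 134 136 137 138 138 138 138]
[138 137 137 132 130 128 108  77  62  57  56  57  58  57  58  58  57  58
  57  57  62  81 116 138 140 165 184 188 187 186 187 185]
```

>>> {"api": "jog_arm", "payload": {"plan": "0 0 0 1.4 0 0 255;0 0 0 1.0 0 0.5 255;0 0 0 0 0 0.4 255;0 0 0 0 0 0 255;0 0 0 0 0 0 255"}}

```text
time_s: 6.52
position: [0.6057, 0.118, 0.0786]
tool_rot: [[-0.895, 0.446, 0.001], [0.446, 0.895, -0.0], [-0.001, 0.0, -1.0]]
ft_force: [-0.1, 0.7, 0.4]
grip_width: 0.017
gripper_force: 39.1
```

```bash
python3 - <<'E'
from w import *
s=pose(); im=imaging.get_image("wrist")
save(im,"w5.png",(218,170,298,270),5)
E
```

```text
6.52 pos [0.6057 0.118  0.0786] rot [[-0.8952, 0.4457, 0.0008], [0.4457, 0.8952, -0.0001], [-0.0007, 0.0003, -1.0]] f [-0.1379  0.6835  0.4399] w 0.016964578461642583
```

View pics/w5.png

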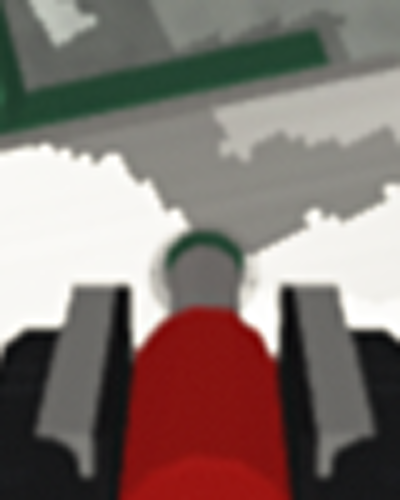

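The tip sits over the hole, with a symmetric crescent visible at (205,240) in the crop. Lowering.

>>> {"api": "jog_arm", "payload": {"plan": "0 0 0 0 0 0.4 255;0 0 0 0 0 0.4 255;0 0 0 0 0 0.4 255;0 0 0 0 0 0.4 255;0 0 0 0 0 0 255"}}

```text
time_s: 6.98
position: [0.6058, 0.1179, 0.0618]
tool_rot: [[-0.895, 0.446, 0.001], [0.446, 0.895, -0.0], [-0.001, 0.0, -1.0]]
ft_force: [4.7, -1.0, -3.0]
grip_width: 0.0166
gripper_force: 39.0
```

>>> {"api": "jog_arm", "payload": {"plan": "0 0 0 -0.07 0.03 0 255;0 0 0 0 0 0.4 255;0 0 0 0 0 0.4 255;0 0 0 0 0 0.4 255;0 0 0 0 0 0 255"}}

```text
time_s: 7.4
position: [0.6062, 0.118, 0.0496]
tool_rot: [[-0.895, 0.446, 0.001], [0.446, 0.895, -0.0], [-0.001, 0.0, -1.0]]
ft_force: [5.9, -3.1, -2.1]
grip_width: 0.0166
gripper_force: 39.3
```

>>> {"api": "jog_arm", "payload": {"plan": "0 0 0 -0.08 0 0 255;0 0 0 0 0 0.3 255;0 0 0 0 0 0.25 255;0 0 0 0 0 0 255"}}

```text
time_s: 7.73
position: [0.6065, 0.1178, 0.0442]
tool_rot: [[-0.895, 0.446, -0.0], [0.446, 0.895, -0.0], [0.0, -0.0, -1.0]]
ft_force: [4.1, -2.7, -1.5]
grip_width: 0.0165
gripper_force: 39.3
```

>>> {"api": "jog_arm", "payload": {"plan": "0 0 0 0 0 0.1 255;0 0 0 0 0 0 255;0 0 0 0 0 0 120;0 0 0 0 0 0 120;0 0 0 0 0 0 100;0 0 0 0 0 0 100"}}

```text
time_s: 8.23
position: [0.6059, 0.1182, 0.0435]
tool_rot: [[-0.895, 0.445, -0.002], [0.445, 0.895, 0.0], [0.002, -0.0, -1.0]]
ft_force: [0.0, -0.1, -0.2]
grip_width: 0.0517
gripper_force: 0.0
```

>>> {"api": "jog_arm", "payload": {"plan": "0 0 0 0 0 -1.5 100;0 0 0 0 0 -3 100;0 0 0 0 0 -4 80;0 0 0 0 0 -4 60;0 0 0 0 0 -3 0;0 0 0 0 0 0 0"}}

```text
time_s: 8.73
position: [0.6084, 0.1182, 0.2058]
tool_rot: [[-0.895, 0.445, 0.011], [0.445, 0.895, 0.0], [-0.01, 0.005, -1.0]]
ft_force: [-0.2, 0.7, -0.3]
grip_width: 0.0852
gripper_force: 0.0
```

```bash
python3 - <<'E'
from w import *
s=pose(); im=look(["hole","pin_head","mouth"]); P=cloud(im)
h=cv2.cvtColor(im["pixels"],cv2.COLOR_RGB2HSV)
r=(cv2.inRange(h,(0,150,60),(6,255,255))|cv2.inRange(h,(174,150,60),(180,255,255)))>0
p=P[r]; print("pin red",len(p),"zmax",np.percentile(p[:,2],[2,50,95,99]),"top",p[p[:,2]>.065].mean(0))
b=cv2.inRange(h,(105,120,40),(125,255,255))>0; v,u=np.nonzero(b)
n,l,st,ce=cv2.connectedComponentsWithStats(b.astype(np.uint8)); i=1+st[1:,4].argmax(); f=P[l==i]; print("flap",st[i],f.mean(0))
q=f[(abs(f[:,2]-np.median(f[:,2]))<.006)]
print(np.percentile(q[:,2],[2,25,50,75,98]))
print(cv2.boxPoints(cv2.minAreaRect(q[:,:2].astype(np.float32))), cv2.minAreaRect(q[:,:2].astype(np.float32)))
d=(abs(P[...,2]-.036)<.004); n,l,st,ce=cv2.connectedComponentsWithStats(d.astype(np.uint8)); i=1+st[1:,4].argmax(); f=P[l==i]
print("deck",st[i],cv2.minAreaRect(f[:,:2].astype(np.float32)))
save(im,"w6.png")
E
```

```text
8.73 pos [0.6084 0.1182 0.2058] rot [[-0.8953, 0.4452, 0.0113], [0.4453, 0.8954, 0.0003], [-0.01, 0.0053, -0.9999]] f [-0.165   0.6513 -0.284 ] w 0.08517270705224914
wrist hole 0.63 [257.2 182. ] [0.6069 0.1182 0.0707]
wrist pin_head 0.71 [255.  183.1] [0.6069 0.1156 0.0707]
wrist mouth 0.65 [183.5 218. ] [0.6126 0.0169 0.048 ]
wrist mouth 0.42 [459.5 147.5] [0.6938 0.3569 0.0102]
pin red 254 zmax [0.0437 0.0706 0.0717 0.0723] top [0.6096 0.1165 0.0706]
flap [ 137  210  102   60 3449] [0.6418 0.0167 0.0495]
[0.0445 0.0455 0.046  0.0466 0.0486]
[[ 0.5976 -0.0406]
 [ 0.6643 -0.0576]
 [ 0.6914  0.0488]
 [ 0.6247  0.0658]] ((0.6445126533508301, 0.0040918514132499695), (0.10981646180152893, 0.06887859106063843), 75.72396087646484)
deck [   97   105   192   212 14328] ((0.6445146203041077, 0.0397539958357811), (0.19977940618991852, 0.28905558586120605), 76.20061492919922)
```

View pics/w6.png

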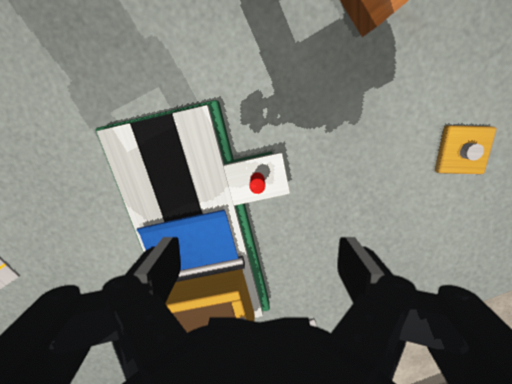

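The pin is seated: its head top is 71 mm up, at (257,183). The flap's free edge is centred at world (0.611, 0.013) with the unit at yaw -14.1°. Now moving to the strip.

>>> {"api": "jog_arm", "payload": {"plan": "0 0 0 -0.7 -2.6 0 0;0 0 0 -0.9 -3.6 0 0;0 0 0 -0.9 -3.6 0 0;0 0 0 -0.9 -3.6 0 0;0 0 0 -0.9 -3.6 0 0;0 0 0 -0.9 -3.6 0 0;0 0 0 -0.9 -3.6 0 0;0 0 0 -0.9 -3.6 0 0;0 0 0 -0.9 -3.6 0 0;0 0 0 -0.9 -3.6 0 0"}}

```text
time_s: 9.77
position: [0.5282, -0.236, 0.1971]
tool_rot: [[-0.895, 0.446, -0.003], [0.446, 0.895, 0.002], [0.004, 0.001, -1.0]]
ft_force: [0.1, 0.2, -0.1]
grip_width: 0.0857
gripper_force: 0.0
```

>>> {"api": "jog_arm", "payload": {"plan": "0 0 0 -1.0 -3.6 0 0;0 0 0 -1.0 -3.6 0 0;0 0 7 0 0 0 0;0 0 7.1 0 0 0 0;0 0 7.1 0 0 0 0;0 0 7.1 0 0 0 0;0 0 7.1 0 0 0 0;0 0 7.1 0 0 0 0;0 0 7.1 0 0 0 0;0 0 7.1 0 0 0 0"}}

```text
time_s: 10.6
position: [0.5148, -0.3076, 0.1969]
tool_rot: [[-0.113, 0.994, -0.003], [0.994, 0.113, 0.003], [0.003, -0.002, -1.0]]
ft_force: [0.4, -0.7, -1.2]
grip_width: 0.0854
gripper_force: 0.0
```

>>> {"api": "jog_arm", "payload": {"plan": "0 0 0 0 0 0 0;0 0 0 0 0 0 0"}}

```text
time_s: 10.77
position: [0.5149, -0.3078, 0.1975]
tool_rot: [[-0.123, 0.992, -0.002], [0.992, 0.123, 0.002], [0.002, -0.002, -1.0]]
ft_force: [0.4, -0.6, 0.3]
grip_width: 0.0849
gripper_force: 0.0
```

```bash
cat > strip.py <<'E'
from w import *
def measure(c="wrist"):
    s=pose(); im=look(["strip_tab","strip_edge"]); P=cloud(im); R=np.array(s["tool_rot"])
    r=models.outline_of(c,"strip_tab"); 
    for o in r[:2]:
        m=cv2.erode(o["region"].astype(np.uint8),np.ones((2,2)))>0
        p=P[m&(P[...,2]<.010)&(P[...,2]>-.01)]
        (cx,cy),wh,a=cv2.minAreaRect(p[:,:2].astype(np.float32)); print("strip",o["confidence"],cx,cy,wh,a,"bbox",o["bbox"])
        t=P[m&(P[...,2]>.034)&(P[...,2]<.045)]
        if len(t)>10: print("tabtop",len(t),t.mean(0),"tool",(t.mean(0)-s["position"])@R*100,cv2.minAreaRect(t[:,:2].astype(np.float32)))
    return s,im
E
python3 - <<'E'
from strip import *
s,im=measure(); save(im,"w7.png")
E
```

```text
10.77 pos [ 0.5149 -0.3078  0.1975] rot [[-0.1228, 0.9924, -0.0019], [0.9924, 0.1228, 0.0018], [0.002, -0.0017, -1.0]] f [ 0.4377 -0.6452  0.3371] w 0.08488106505512392
wrist strip_tab 0.91 [112.5  96.5] [ 0.3452 -0.2377  0.0288]
wrist strip_tab 0.84 [ 81.1 223.8] [ 0.2994 -0.3959  0.0241]
wrist strip_tab 0.67 [256.5 182.2] [ 0.5124 -0.3114  0.0382]
wrist strip_edge 0.92 [167.4  71.5] [ 0.3946 -0.2021  0.0007]
wrist strip_edge 0.88 [ 71.8 268.4] [ 0.2673 -0.4786  0.001 ]
wrist strip_edge 0.75 [322.6 181.4] [ 0.598  -0.3088  0.0014]
strip 0.93 0.2951773405075073 -0.4116523861885071 (0.1534484326839447, 0.07986048609018326) 69.79460144042969 bbox [90.6, 224.1, 94.4, 118.2]
tabtop 308 [ 0.2992 -0.4002  0.0374] tool [ -6.5562 -22.5201  16.0376] ((0.2989543676376343, -0.4007911682128906), (0.010815787129104137, 0.040553294122219086), 70.59814453125)
strip 0.87 0.5242251753807068 -0.3150831460952759 (0.15194842219352722, 0.08101688325405121) 5.849430084228516 bbox [267.2, 177.8, 120.4, 63.3]
tabtop 272 [ 0.5141 -0.3153  0.0378] tool [-0.7742 -0.1479 15.967 ] ((0.5146414041519165, -0.31577935814857483), (0.009184498339891434, 0.03990419954061508), 6.809741497039795)
```

View pics/w7.png

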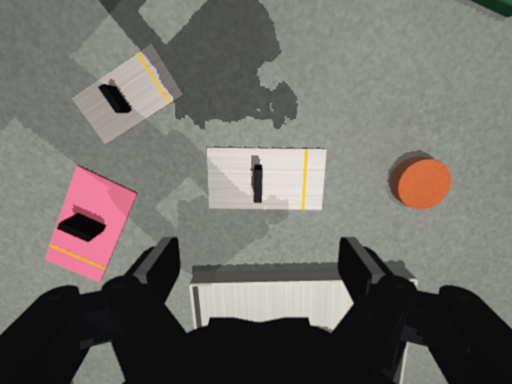

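Wrist view: the chosen strip lies square below the gripper, with its tab at (257,182) and its yellow line at (305,180), right of the tab. Descending.

>>> {"api": "jog_arm", "payload": {"plan": "0 0 0.7 -0.8 -0.15 2.0 0;0 0 0 0 0 3.5 0;0 0 0 0 0 3.5 0;0 0 0 0 0 3.5 0;0 0 0 0 0 3.0 0;0 0 0 0 0 2.0 0;0 0 0 0 0 1.2 0;0 0 0 0 0 0 120;0 0 0 0 0 0 200;0 0 0 0 0 0 255", "grip_force": 80}}

```text
time_s: 11.8
position: [0.5151, -0.3166, 0.0129]
tool_rot: [[-0.108, 0.994, 0.001], [0.994, 0.108, -0.001], [-0.001, 0.001, -1.0]]
ft_force: [0.1, -1.0, 0.1]
grip_width: 0.0515
gripper_force: 0.0
```

>>> {"api": "jog_arm", "payload": {"plan": "0 0 0 0 0 0 255;0 0 0 0 0 0 255;0 0 0 0 0 0 255;0 0 0 0 0 0 255;0 0 0 0 0 0 255"}}

```text
time_s: 12.22
position: [0.5149, -0.3164, 0.0128]
tool_rot: [[-0.107, 0.994, 0.001], [0.994, 0.107, -0.001], [-0.001, 0.001, -1.0]]
ft_force: [-1.5, 0.4, 6.6]
grip_width: 0.0088
gripper_force: 79.9
```

>>> {"api": "jog_arm", "payload": {"plan": "0 0 0 0 0 -1.0 255;0 0 0 0 0 -2.5 255;0 0 0 0 0 -3.0 255;0 0 0 0 0 -3.0 255;0 0 0 2.0 0.2 -2 255;0 0 0 3.5 0.4 0 255;0 0 0 3.5 0.4 0 255;0 0 0 3.5 0.4 0 255;0 0 0 3.5 0.4 0 255;0 0 0 3.5 0.4 0 255"}}

```text
time_s: 13.05
position: [0.5151, -0.1182, 0.1272]
tool_rot: [[-0.107, 0.994, -0.0], [0.994, 0.107, 0.0], [0.0, -0.0, -1.0]]
ft_force: [0.9, -0.1, -3.0]
grip_width: 0.0086
gripper_force: 78.7
```

>>> {"api": "jog_arm", "payload": {"plan": "0 0 0 3.5 0.4 0 255;0 0 0 3.5 0.4 0 255;0 0 0 3.5 0.4 0 255;0 0 0 3.0 0.3 0 255;0 0 0 2.1 0.2 0 255;0 0 5 0 0 0 255;0 0 5 0 0 0 255;0 0 5.2 0 0 0 255;0 0 5 0 0 0 255;0 0 0 0 0 0 255"}}

```text
time_s: 13.88
position: [0.5157, 0.0371, 0.1271]
tool_rot: [[0.246, 0.969, -0.0], [0.969, -0.246, 0.0], [0.0, -0.0, -1.0]]
ft_force: [-0.0, -0.4, -2.7]
grip_width: 0.0087
gripper_force: 78.7
```

```bash
cat > st2.py <<'E'
from w import *
def go():
    s=pose(); R=np.array(s["tool_rot"]); im=look(["strip_edge","mouth","strip_tab"]); P=cloud(im)
    print("tool y dir",np.degrees(np.arctan2(R[1,1],R[0,1])))
    h=cv2.cvtColor(im["pixels"],cv2.COLOR_RGB2HSV)
    yl=cv2.inRange(h,(15,90,90),(35,255,255))>0
    n,l,st,ce=cv2.connectedComponentsWithStats(yl.astype(np.uint8))
    for i in range(1,n):
        if st[i,4]>15: p=P[l==i]; print("yellow",st[i],"tool",(np.median(p,0)-s["position"])@R*100,cv2.minAreaRect(p[:,:2].astype(np.float32)))
    b=cv2.inRange(h,(105,120,40),(125,255,255))>0
    n,l,st,ce=cv2.connectedComponentsWithStats(b.astype(np.uint8)); i=1+st[1:,4].argmax(); f=P[l==i]
    q=f[(f[:,2]>.042)&(f[:,2]<.053)]; print("flap z",np.percentile(f[:,2],[5,50,95]),st[i])
    bp=cv2.boxPoints(cv2.minAreaRect(q[:,:2].astype(np.float32))); print(bp)
    o=models.outline_of("wrist","strip_tab")
    for r in o[:1]:
        m=cv2.erode(r["region"].astype(np.uint8),np.ones((3,3)))>0
        p=(P[m]-s["position"])@R*100; z=p[:,2]
        print("strip",r["confidence"],r["bbox"]); 
        e=p[(z>.5)&(z<3)]; print(len(e)); 
        if len(e)>30:
            A=np.c_[e[:,:2],np.ones(len(e))]; c=np.linalg.lstsq(A,e[:,2],rcond=None)[0]; print("plane tool",c,"slope deg",np.degrees(c[:2]))
            r=cv2.minAreaRect(e[:,:2].astype(np.float32)); print("rect",r, e.min(0),e.max(0))
    return s,im,P
E
python3 - <<'E'
from st2 import *
go()
E
```

```text
13.88 pos [0.5157 0.0371 0.1271] rot [[0.2457, 0.9693, -0.0003], [0.9693, -0.2457, 0.0001], [0.0, -0.0003, -1.0]] f [-0.0304 -0.4485 -2.7171] w 0.008682772562229938
wrist strip_edge 0.61 [393.  236.8] [0.5958 0.0151 0.1163]
wrist mouth 0.72 [350.8  80.7] [0.6031 0.1126 0.06  ]
tool y dir -14.222644107054787
yellow [  0   0  22  22 173] tool [ 14.99   -19.8475  10.6487] ((0.44025328755378723, 0.17920346558094025), (0.020677998661994934, 0.2350597083568573), 56.72432327270508)
yellow [ 458  135   54  145 1683] tool [-1.1898 18.1969  7.2185] ((0.61506187915802, 0.01980283111333847), (0.11066374182701111, 0.21110762655735016), 71.28666687011719)
yellow [349 171  17 102 656] tool [1.0363 5.9395 1.0548] ((0.5670794248580933, 0.056614696979522705), (0.036225564777851105, 0.11472664028406143), 17.16942596435547)
yellow [488 203  21  71 154] tool [-1.6395 18.16    4.6135] ((0.6242247819900513, 0.04189407080411911), (0.048742253333330154, 0.2179572582244873), 42.313255310058594)
yellow [493 211   4  11  17] tool [-0.5199 18.1728  5.2945] ((0.6906200647354126, -0.01171782799065113), (0.008449544198811054, 0.0019583581015467644), 76.90226745605469)
yellow [496 229  16  57 479] tool [-3.9338 18.536   3.6587] ((0.6226410865783691, 0.032443851232528687), (0.03738391399383545, 0.22922739386558533), 41.387779235839844)
yellow [479 254   7  15  28] tool [-4.3821 18.1837  5.3593] ((0.6100771427154541, 0.02870752662420273), (0.010376490652561188, 0.2183968871831894), 42.23146438598633)
flap z [0.0449 0.0459 0.0471] [ 380  135   85  123 6854]
[[ 0.6004 -0.0427]
 [ 0.6661 -0.0581]
 [ 0.6912  0.0493]
 [ 0.6254  0.0646]]
strip 0.91 [276.3, 233.2, 260.4, 129.7]
20557
plane tool [-0.0014  0.0002  1.0852] slope deg [-0.0821  0.009 ]
rect ((0.20557045936584473, 0.9848141670227051), (7.791849613189697, 14.972960472106934), 0.39665332436561584) [-3.7411 -6.49    0.5069] [4.0524 8.4967 1.3145]
```

>>> {"api": "jog_arm", "payload": {"plan": "0 0 -0.6 -0.4 0 1.0 255;0 0 0 0 0 2.0 255;0 0 0 0 0 2.0 255;0 0 0 0 0 1.3 255;0 0 0 0 0 0.7 255;0 0 0 0 0 0.2 255;0 0 0 0 0 0 255;0 0 0 0 0 0 255"}}

```text
time_s: 14.8
position: [0.5154, 0.033, 0.0555]
tool_rot: [[0.232, 0.973, 0.001], [0.973, -0.232, -0.0], [0.0, 0.001, -1.0]]
ft_force: [-0.0, -0.5, -2.0]
grip_width: 0.0087
gripper_force: 78.6
```

```bash
python3 - <<'E'
from st2 import *
s,im,P=go(); R=np.array(s["tool_rot"])
q=(P-s["position"])@R*100
# flap front edge in tool coords, deck level
h=cv2.cvtColor(im["pixels"],cv2.COLOR_RGB2HSV); b=cv2.inRange(h,(105,120,40),(125,255,255))>0
f=q[b&(P[...,2]>.042)&(P[...,2]<.055)]
for a in np.arange(-6,6,1.): 
    g=f[(f[:,0]>=a)&(f[:,0]<a+1)]
    if len(g)>5: print(a,round(np.percentile(g[:,1],1),2),len(g))
print("flap x",np.percentile(f[:,0],[.5,99.5]))
E
```

```text
14.8 pos [0.5154 0.033  0.0555] rot [[0.2324, 0.9726, 0.0012], [0.9726, -0.2324, -0.0002], [0.0001, 0.0013, -1.0]] f [-0.0171 -0.5224 -2.0209] w 0.008732175130374055
wrist strip_edge 0.72 [394.2 232.7] [0.5969 0.0146 0.0447]
wrist mouth 0.65 [410.8 227.4] [0.6119 0.0103 0.035 ]
tool y dir -13.440068959155475
yellow [349 170  17 103 665] tool [1.0493 5.9446 1.0607] ((0.566713273525238, 0.053599562495946884), (0.036931585520505905, 0.1144026666879654), 18.05949592590332)
flap z [0.045 0.046 0.048] [  408   142   104   168 14937]
[[ 0.5974 -0.0416]
 [ 0.665  -0.0583]
 [ 0.6915  0.0488]
 [ 0.6239  0.0655]]
strip 0.61 [274.4, 233.7, 257.8, 127.7]
20608
plane tool [-0.001   0.0003  1.0863] slope deg [-0.0564  0.0172]
rect ((0.2117311954498291, 0.9722809791564941), (7.745309352874756, 15.079028129577637), 0.7170554399490356) [-3.7539 -6.5389  0.5252] [4.0469 8.4656 2.0984]
-6.0 10.63 343
-5.0 9.86 1292
-4.0 9.84 1368
-3.0 9.86 1349
-2.0 9.84 1352
-1.0 9.85 1380
0.0 9.87 1377
1.0 9.86 1370
2.0 9.87 1380
3.0 9.89 1346
4.0 9.89 1361
5.0 9.87 899
flap x [-5.2359  5.6111]
```

>>> {"api": "jog_arm", "payload": {"plan": "0 0 0 0 0 0.2 255;0 0 0 0 0 0.2 255;0 0 0 0 0 0 255"}}

```text
time_s: 15.3
position: [0.5147, 0.0331, 0.0504]
tool_rot: [[0.233, 0.973, -0.001], [0.973, -0.233, 0.0], [-0.0, -0.001, -1.0]]
ft_force: [-0.7, -0.3, -3.0]
grip_width: 0.0086
gripper_force: 78.6
```

>>> {"api": "jog_arm", "payload": {"plan": "0 0 0 0 0 0.1 255;0 0 0 0 0 0 255"}}

```text
time_s: 15.47
position: [0.5149, 0.0331, 0.0496]
tool_rot: [[0.233, 0.973, -0.0], [0.973, -0.233, 0.0], [-0.0, -0.0, -1.0]]
ft_force: [0.6, 0.2, -2.6]
grip_width: 0.008
gripper_force: 78.6
```

>>> {"api": "jog_arm", "payload": {"plan": "0 0 0 0 0 0.1 255;0 0 0 0 0 0 255"}}

```text
time_s: 15.63
position: [0.515, 0.0331, 0.0488]
tool_rot: [[0.233, 0.973, 0.0], [0.973, -0.233, -0.0], [0.0, 0.0, -1.0]]
ft_force: [0.6, -0.3, -3.0]
grip_width: 0.0085
gripper_force: 78.8
```

>>> {"api": "jog_arm", "payload": {"plan": "0 0 0 0 0 0.1 255;0 0 0 0 0 0 255"}}

```text
time_s: 15.8
position: [0.5152, 0.0331, 0.0487]
tool_rot: [[0.233, 0.973, 0.001], [0.973, -0.233, -0.0], [-0.0, 0.001, -1.0]]
ft_force: [-3.0, 0.6, 8.1]
grip_width: 0.0086
gripper_force: 80.2
```

>>> {"api": "jog_arm", "payload": {"plan": "0 0 0 0 0 0.05 255;0 0 0 0 0 0 255"}}

```text
time_s: 15.97
position: [0.5152, 0.0331, 0.0487]
tool_rot: [[0.233, 0.973, 0.002], [0.973, -0.233, -0.0], [-0.0, 0.002, -1.0]]
ft_force: [-4.1, 0.4, 12.2]
grip_width: 0.0085
gripper_force: 81.0
```

>>> {"api": "jog_arm", "payload": {"plan": "0 0 0 0 0 -0.27 255;0 0 0 0 0.6 0 255;0 0 0 0 0.7 0 255;0 0 0 0 0.6 0 255;0 0 0 0 0.4 0 255;0 0 0 0 0 0 255"}}

```text
time_s: 16.47
position: [0.5383, 0.0274, 0.0497]
tool_rot: [[0.233, 0.972, 0.0], [0.972, -0.233, -0.0], [-0.0, 0.0, -1.0]]
ft_force: [0.2, 0.4, -2.6]
grip_width: 0.0085
gripper_force: 78.6
```

```bash
cat > chk.py <<'E'
from w import *
s=pose(); R=np.array(s["tool_rot"]); im=imaging.get_image("wrist"); P=cloud(im); q=(P-s["position"])@R*100
h=cv2.cvtColor(im["pixels"],cv2.COLOR_RGB2HSV)
b=cv2.inRange(h,(105,120,40),(125,255,255))>0; b&=(P[...,2]>.038)&(P[...,2]<.075)
n,l,st,_=cv2.connectedComponentsWithStats(b.astype(np.uint8)); b=l==1+st[1:,4].argmax(); f=q[b]
print("flap z",np.percentile(P[b][:,2],[5,50,95]),"x range",np.percentile(f[:,0],[.5,99.5]))
print("edge y",[round(float(np.percentile(f[(f[:,0]>=a)&(f[:,0]<a+1),1],1)),2) for a in (-4.5,-2.5,0,2.5,4)])
y=(cv2.inRange(h,(15,90,90),(35,255,255))>0)&(abs(q[...,2]-1.1)<.4)&(abs(q[...,0])<4.5)&(q[...,1]>3); print("yellow px",y.sum(), q[y].mean(0) if y.sum() else "")
t=(abs(q[...,2]-1.08)<.15)&(q[...,1]>1.5)&(q[...,1]<4)
v=q[t]; print("strip x",[np.round(np.percentile(v[(v[:,1]>a)&(v[:,1]<a+1)&(abs(v[:,0])<4.6)][:,0],[.5,99.5]),2) for a in (1.5,2.5,3)])
r=(cv2.inRange(h,(0,150,60),(6,255,255))>0)&(P[...,2]>.04)&(P[...,2]<.09); print("pin",r.sum(),P[r].mean(0) if r.sum() else "",P[r][:,2].max() if r.sum() else "")
E
python3 chk.py
```

```text
16.47 pos [0.5383 0.0274 0.0497] rot [[0.233, 0.9725, 0.0004], [0.9725, -0.233, -0.0001], [-0.0, 0.0004, -1.0]] f [ 0.1986  0.3574 -2.5924] w 0.008497646325331813
flap z [0.045  0.046  0.0475] x range [-5.1748  5.6352]
edge y [8.62, 7.51, 7.52, 7.59, 7.66]
yellow px 649 [0.9583 5.9639 1.0622]
strip x [array([-1.49,  4.03]), array([-2.4 ,  4.02]), array([-2.54,  4.03])]
pin 2485 [0.6086 0.1147 0.0666] 0.0731604676897011
```

>>> {"api": "jog_arm", "payload": {"plan": "0 0 0 0 0.6 0 255;0 0 0 0 0.6 0 255;0 0 0 0 0.6 0 255;0 0 0 0 0.5 0 255;0 0 0 0 0.35 0 255;0 0 0 0 0 0 255"}}

```text
time_s: 17.02
position: [0.5638, 0.0213, 0.05]
tool_rot: [[0.233, 0.972, 0.001], [0.972, -0.233, -0.0], [-0.0, 0.001, -1.0]]
ft_force: [-0.7, -0.1, -2.4]
grip_width: 0.0087
gripper_force: 78.6
```

```bash
python3 chk.py
```

```text
17.02 pos [0.5638 0.0213 0.05  ] rot [[0.2329, 0.9725, 0.0006], [0.9725, -0.2329, -0.0002], [-0.0, 0.0006, -1.0]] f [-0.7124 -0.1406 -2.3951] w 0.008670500343823625
flap z [0.0449 0.046  0.0475] x range [-4.8302  5.6427]
edge y [8.46, 5.33, 4.92, 4.93, 4.95]
yellow px 0 
strip x [array([-1.43,  4.03]), array([-2.41,  4.02]), array([-2.52,  4.03])]
pin 1565 [0.6112 0.1154 0.0709] 0.0731090387518149
```

>>> {"api": "jog_arm", "payload": {"plan": "0 0 0 0 0 0.15 255;0 0 0 0 0 0.12 255;0 0 0 0 0 0.1 255;0 0 0 0 0 0 255;0 0 0 0 0 0 255"}}

```text
time_s: 17.48
position: [0.5638, 0.0214, 0.0487]
tool_rot: [[0.232, 0.973, 0.004], [0.973, -0.232, -0.001], [-0.0, 0.004, -1.0]]
ft_force: [-3.5, -0.4, 17.4]
grip_width: 0.0087
gripper_force: 81.6
```

>>> {"api": "jog_arm", "payload": {"plan": "0 0 0 0 0 0.06 255;0 0 0 0 0 0 255;0 0 0 0 0 0 255"}}

```text
time_s: 17.73
position: [0.5641, 0.0214, 0.0487]
tool_rot: [[0.233, 0.973, 0.004], [0.973, -0.233, -0.001], [-0.0, 0.005, -1.0]]
ft_force: [-5.3, 0.7, 22.4]
grip_width: 0.0086
gripper_force: 82.3
```

```bash
python3 chk.py
```

```text
17.73 pos [0.5641 0.0214 0.0487] rot [[0.2325, 0.9726, 0.0045], [0.9726, -0.2325, -0.0011], [-0.0, 0.0046, -1.0]] f [-5.319   0.7387 22.3879] w 0.008617448392720215
flap z [0.045  0.046  0.0475] x range [-4.8416  5.6073]
edge y [8.54, 5.4, 5.0, 5.01, 5.03]
yellow px 0 
strip x [array([-1.4 ,  4.03]), array([-2.41,  4.03]), array([-2.53,  4.02])]
pin 1618 [0.6121 0.1152 0.0709] 0.07274182985299596
```

Everything holds: pin down, flap flat, yellow line hidden, about 22 N of press. Handing in.

```bash
python3 -c "
from rig import job
print(job.close_job())"
```

```text
the job is handed in; nothing more can be done
None
```

The job is handed in: the pin is dropped and released with its head on the ear. The strip is about 35 mm in under the flap, which still lies flat, with the yellow line hidden, and the arm is holding the tab and pressing down with about 22 N, at about 18 s of the 58 s.

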